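Set the sticking divider of the piping-tip box

ROBOT

A 6-joint arm with a two-finger parallel gripper is mounted at the origin on the work surface. World frame = base frame: x ahead of the robot, y to its left, z up, the work surface at z = 0. Lengths are in m, angles in rad, forces in N, time in s.
With the tool pointing down it reaches from about 0.275 to 0.875 m from the base axis. Payload 12.5 kg.
Tool frame: the origin (TCP) lies on the centre line of the jaws, within the pads' length; the fingertips stand r.finger_overhang ahead of it and the grasp point (between the pads) lies 3 mm ahead of it (r.finger_overhang is the distance from the TCP to the fingertips, in m); z points along the fingers, y is the line along which they close (so a half turn about z gives the same grasp; the last joint's range is limited). The gripper opens to 85 mm and grips with 20 to 120 N. Pads are 22 mm wide; open, the fingers measure 114 mm over their backs; the gripper's body (76 mm by 85 mm) begins 54 mm behind the grasp point. The pads swing forward as they close: fully open they stand 13 mm farther back than shut.
Start: joints at [1.07, 0.351, 1.652, -0, 1.139, -0.085], TCP at [0.222, 0.503, 0.253] pointing down, gripper open.
Joint ranges: [-2.75, 2.75], [-0.79, 2.1], [0.01, 2.65], [-1.57, 4.71], [0.07, 3.14], [-2.87, 2.87]. Speed limits (rad/s): [2.22, 2.22, 2.79, 3.14, 3.14, 3.14].

INTERFACE

Orientations are given as a unit quaternion [x, y, z, w].
In Python, from cell import r, optics gives the robot as it stands. The module is installed in compiled form; this text tells all that it offers. Calls block until the motion is done:
- r.move_to(position, orientation): joint-space move of the TCP to a pose.
- r.move_linear(position, rot=None, vel=0.15): straight line of the TCP; rot=None keeps the orientation; vel is the mean speed in m/s.
- r.set_joints(angles): joint-space move.
- r.set_gripper(opening, squeeze=None): opening from 0.0 (shut) to 1.0 (fully open); squeeze is the grip in N (None keeps the last); returns when the fingers have stopped.
- r.sleep(seconds).
- r.inverse_kinematics(position, orientation): joint angles nearest the present ones, or None.
- optics.get_image(name): name is "scene" or "top"; returns a dict with "pixels" (384x512x3 uint8, red, green, blue), "depth" (384x512 float32, m along the optical axis (not along the pixel's ray), 0 where there is no reading), "fx", "fy", "cx", "cy" (pixels), "camera_from_world" (4x4, takes a point from world to camera coordinates). Camera axes: x right, y down, z forward; pixel columns grow to the right and rows downward; lengths in m; the calibration is good to about 2 mm. A picture is of the moment at which its call begins.
A pose or a line that the arm cannot do raises r.PlanningError and nothing moves.
- r.hand_in(): hands the job in; it is judged then, once.
Readings, each from a call of its own:
- r.current_t(): time.
- r.current_q(): joint angles.
- r.current_qvel(): joint speeds.
- r.current_effort(): joint torques, N m.
- r.current_tool_pos(): TCP position.
- r.current_ee_rot(): TCP orientation.
- r.current_contact_force(): force on the tool from outside, world axes, zero at the start.
- r.current_torque(): the same for the moment, N m.
- r.current_opening(): opening from 0.0 (shut) to 1.0 (fully open).
- r.current_finger_force(): force on a finger pad.
Only numpy, scipy, OpenCV 4.12 (cv2) and the standard library are available. Lean on these libraries where they do the work, as an engineer would, in place of code of your own. Each camera call takes 0.05 s, during which the arm holds its last target. There are 200 camera calls.

TASK

The sliding divider in the open box of piping tips has a tight spot somewhere along its track. First swing the milk pan's handle aside so that no part of it hangs over the box any more, leaving the pan standing where it is; then slide the divider gently towards the tips until you feel it bind, without forcing it, back it off about a finger's width (15 mm) so that it runs free, and let go. Do not disturb the pie bird, the loaf tin, the honey dipper or the closed box.

Things in the scene. Friction and masses are not known exactly. Their poses are not given: they have to be found in the camera images.
- bay: Fixed birch shelf bay with the open clear polypropylene box on it. Origin: centre of the box's underside; z up, y along the box = the divider's track, -x side faces the robot (yaw within 0.2 rad). Box: 110 mm (x) by 500 mm (y) by 60 mm high, walls 3 mm, open top; the divider rides on its two long rims.
- board_edge (a point): Middle of the lower front edge of the birch board over the box: bay x 8 mm, z 178 mm. The board spans x 8 to 158, y -290 to 290, z 178 to 193 mm on end panels at y -282 and 282 (x 38 to 158); jars and a carton on it up to z 265. A gripper pointing straight down at the tab would strike this edge: lean the gripper back towards -x by 30 to 45 degrees.
- box_front (a point): Top of the open box's front wall (bay x -55 mm, z 60 mm), middle of its length. In front of this wall stand the milk pan and, on either side of it, the pie bird and the loaf tin (either way round).
- tips (a point): Middle of the group of six steel piping tips standing in the box's +y end (bay y 182 to 239 mm, all under 50 mm high, fixed); the divider is to be slid towards them.
- divider (a joint): Divider's slide: 0 = tab at bay y -220 mm, grows towards the tips (+y) to 0.37 m; starts at 0 to 0.035. Drag about 1.5 N plus 4 N per m/s; stays where left. Somewhere from 0.29 to 0.35 (varies, unseen) the track starts to pinch: resistance then rises springily, about 1.3 N per mm. 5 to 8 N over the drag finds it; over 25 N forces it. Leave it 3 to 22 mm short of where the pinch begins.
- divider_tab (a point): Middle of the divider's white upright grip tab, 28 mm (bay x) by 10 mm (bay y, the way to pinch it) by 42 mm high, z 66 to 108 mm; this point is at bay x -6 mm, z 87 mm. Below the tab a white cross bar 110 mm by 12 mm lies on the rims, z 60 to 66 mm.
- pan: Loose steel milk pan, 0.5 to 0.75 kg, 130 mm diameter, 56 mm high, standing in front of the box, its centre about 145 mm from the bay's origin in -x. Origin: centre of its underside; x axis along the handle, z up. Pushed sideways on its handle it turns nearly on the spot; pressed down on the handle it tips.
- pan_tip (a point): Outer end of the pan's black round handle, 170 mm from the pan's axis, 92 mm up. Handle 14 mm thick, rising from the rim to height 88 mm at 86 mm from the axis, then nearly level. At first it reaches across the box and bars the tab's way. Clear when this point is at bay x below -62 mm. It passes over the loaf tin, but would strike the pie bird; the tab at its start is out of its reach.
- pie_bird: Loose white ceramic pie bird, foot 60 mm diameter, 98 mm high (the handle would hit it), 0.25 kg, body 46 mm across at the handle's height, about 100 mm in front of (-x of) the bay's origin and 145 mm to one side along y. Origin: centre of its underside.
- loaf_tin: Loose dark nonstick mini loaf tin, 62 mm by 112 mm over its rims, 40 mm high, about 105 mm in front of the bay's origin and 165 mm to the other side along y. Origin: centre of its underside.
- honey_dipper: Loose wooden honey dipper lying on the surface to the right of the others (bay y about -315 mm), 160 mm long, 26 mm thick. Origin: under its stem, on the surface; x along the stem to the head.
- closed_box: loose closed clear storage box with white lid, side latch down, 158 mm by 214 mm by 85 mm high, 0.7 kg, standing to the left. Origin: centre of its underside
There are look-alikes about, which are no part of the job. What is shaped like the pan but yellow is not meant.

How it is judged:
On the way, in this order (a step that is already met when the one before it is completed fails the run):
1. the pan's handle is swung clear of the box: its tip in front of the box's front wall (x of pan_tip in the frame of bay below -0.062 m), for 0.2 s.
2. the divider is pressed into the tight spot with at least 3 N (contact force between shoe and nip above 3 N), for 0.05 s.
At the end, for the whole second after the job is handed in: the divider rests 3 to 22 mm short of where the pinch begins (there shoe, on the divider, and nip, in the track, are 32 mm apart); the pan is upright, at rest, within 50 mm of its start, its handle's tip at least 7 mm in front of the box's front wall (distance between shoe and nip between 0.035 and 0.054 m and velocity of joint divider between -0.005 and 0.005 m/s and x of pan_tip in the frame of bay below -0.062 m and distance of pan from where it was at the start of the episode below 0.05 m and angle between pan's own z axis and vertical below 0.1 rad and linear speed of pan below 0.01 m/s); the robot touches nothing.
It fails at once if the divider is forced into the tight spot with more than 25 N (contact force between shoe and nip above 25 N).
It fails at once if the divider is run against the pan (contact force between divider and pan above 1 N).
It fails at once if the pan is tipped (angle between pan's own z axis and vertical above 0.35 rad).
It fails at once if the pie bird is shifted more than 15 mm or tipped (distance of pie_bird from where it was at the start of the episode above 0.015 m or angle between pie_bird's own z axis and vertical above 0.3 rad).
It fails at once if the loaf tin or closed box is shifted more than 20 mm or the honey dipper more than 30 mm (distance of any of loaf_tin, closed_box from where it was at the start of the episode above 0.02 m or distance of honey_dipper from where it was at the start of the episode above 0.03 m).
It also fails if it takes over 64 s, if anything falls off the work surface, if the arm or the gripper's body presses on something with over 40 N, if the wrist force passes 120 N, or if a joint passes its speed limit or range.

## Working session

There is one attempt and no reset: what is moved stays moved. The work goes in short steps, each a Python script; the robot and the scene stay as the last script left them, time stands still between calls to the robot, and variables do not carry over. Pictures are saved under pics/ and viewed, at most 10 in all, crops included, and the job is handed in when it is done.

```bash
mkdir -p pics; cat > h.py <<'E'
import numpy as np, cv2
from cell import r, optics
def grab(n):
    d=optics.get_image(n); np.savez('%s.npz'%n,**d); return d
def world(d,u=None,v=None):
    z=d['depth']; V,U=np.mgrid[:z.shape[0],:z.shape[1]]
    P=np.stack([(U-d['cx'])/d['fx']*z,(V-d['cy'])/d['fy']*z,z],-1)
    T=np.linalg.inv(d['camera_from_world'])
    return P@T[:3,:3].T+T[:3,3]
def load(n): return {k:v for k,v in np.load('%s.npz'%n).items()}
E
python3 - <<'E'
from h import *
ims=[]
for n in ('scene','top'):
    d=grab(n); cv2.imwrite('pics/%s0.png'%n,cv2.resize(d['pixels'][:,:,::-1],(800,600),interpolation=cv2.INTER_CUBIC))
    T=np.linalg.inv(d['camera_from_world']); print(n,d['fx'],d['cx'],T.round(3).tolist())
print(r.finger_overhang,r.current_ee_rot(),r.current_t())
E
```

```text
scene 414.59458368513685 248.10278450336241 [[0.976, -0.185, 0.112, 0.341], [-0.216, -0.859, 0.463, -0.437], [0.01, -0.477, -0.879, 1.201], [0.0, 0.0, 0.0, 1.0]]
top 370.1279283964619 253.1061560082893 [[0.02, -0.995, 0.095, 0.37], [-1.0, -0.018, 0.024, 0.104], [-0.022, -0.095, -0.995, 1.336], [0.0, 0.0, 0.0, 1.0]]
0.022 [ 2.06403608e-01  9.78466810e-01 -4.80273117e-04 -1.46341512e-04] 0.1
```

View pics/scene0.png

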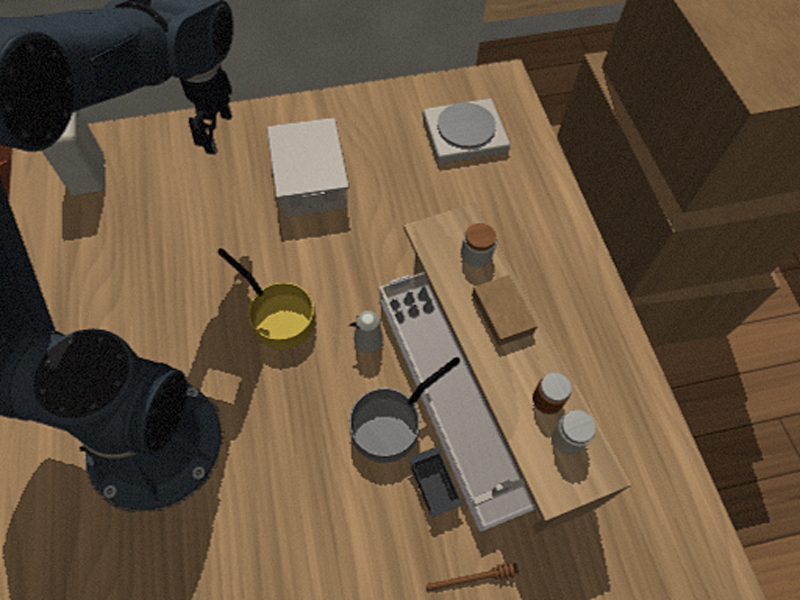

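View pics/top0.png

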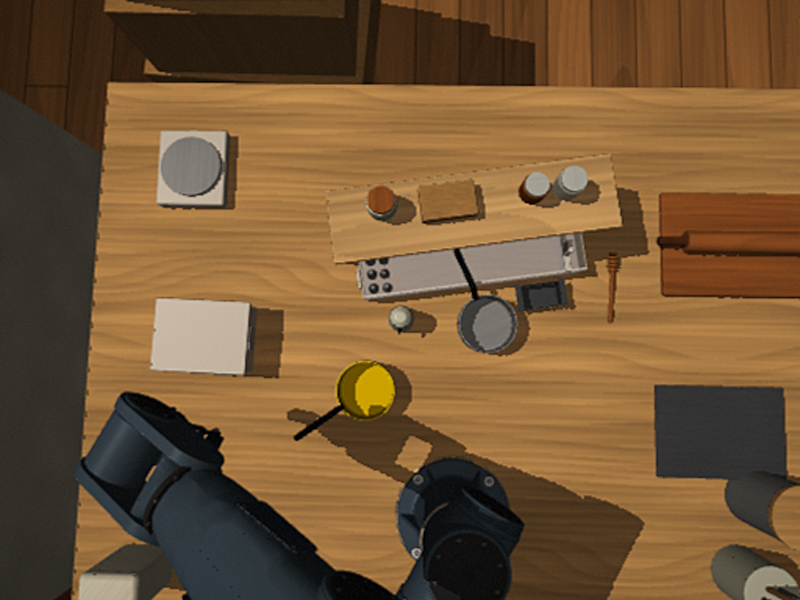

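The scene image shows two pan-shaped things. The grey steel pan is at scene (385,425) and top (488,325), with its black handle across the box. The yellow one is at scene (280,315) and top (367,390), and it's excluded by colour, so I'll use the grey one. The pie bird is on the +y side at scene (368,330), and the loaf tin on the -y side at (437,482), so I'll swing the handle towards -y, over the tin. The divider tab is near scene (503,488). I'll confirm with an enlarged crop and measure.

```bash
python3 - <<'E'
from h import *
d=load('scene'); W=world(d)
c=d['pixels'][170:345,205:425,::-1]; cv2.imwrite('pics/crop.png',cv2.resize(c,None,fx=3.4,fy=3.4,interpolation=cv2.INTER_CUBIC))
for n in ('scene','top'):
    d=load(n);W=world(d);ok=d['depth']>0
    z=W[...,2]; px=d['pixels'].astype(int); x,y=W[...,0],W[...,1]
    reg=ok&(x>.3)&(x<.95)&(y>-.5)&(y<.5)
    # board top
    m=(reg&(abs(z-.193)<.008)).astype(np.uint8)
    nn,l,s,_=cv2.connectedComponentsWithStats(m); k=1+s[1:,4].argmax(); b=l==k
    R=cv2.minAreaRect(np.c_[x[b],y[b]].astype(np.float32)); print(n,'board',R, z[b].mean())
    print(cv2.boxPoints(R).round(3).tolist())
    # dark handle
    m=reg&(px.max(-1)<60)&(abs(z-.092)<.025)
    nn,l,s,cc=cv2.connectedComponentsWithStats(m.astype(np.uint8))
    for k in range(1,nn):
        if s[k,4]>15:
            b=l==k; v=np.c_[x[b],y[b],z[b]]; i=v[:,0].argmax(); j=v[:,0].argmin(); print('dark',s[k,4],v[i].round(3),v[j].round(3),cc[k].round())
    # tab: white, z 90..112
    m=reg&(px.min(-1)>110)&(abs(z-.10)<.015)
    nn,l,s,cc=cv2.connectedComponentsWithStats(m.astype(np.uint8))
    for k in range(1,nn):
        if s[k,4]>5:
            b=l==k; print('white',s[k,4],x[b].mean().round(3),y[b].mean().round(3),z[b].mean().round(3),z[b].max().round(3),cc[k].round())
    # pan rim: z .05-.06 
    for nm,zz in (('rim56',.056),('rim40',.040),('lid85',.085)):
        m=reg&(abs(z-zz)<.006)
        nn,l,s,cc=cv2.connectedComponentsWithStats(m.astype(np.uint8),connectivity=8)
        for k in range(1,nn):
            if s[k,4]>60:
                b=l==k; pts=np.c_[x[b],y[b]].astype(np.float32); print(nm,s[k,4],cv2.minAreaRect(pts),cv2.minEnclosingCircle(pts))
E
```

```text
scene board ((0.6518745422363281, -0.01925206184387207), (0.15221112966537476, 0.5812433958053589), 8.498556137084961) 0.1938592408748625
[[0.5339999794960022, 0.25699999928474426], [0.6200000047683716, -0.3179999887943268], [0.7699999809265137, -0.29499998688697815], [0.6840000152587891, 0.27900001406669617]]
dark 157 [0.583 0.005 0.1  ] [ 0.485 -0.04   0.068] [278. 242.]
white 318 0.385 0.476 0.087 0.093 [199. 117.]
white 89 0.436 0.125 0.097 0.103 [235. 203.]
white 14 0.586 -0.238 0.108 0.111 [319. 311.]
rim56 94 ((0.3842701017856598, 0.4539072513580322), (0.016656577587127686, 0.14892704784870148), 88.33815002441406) ((0.3845050036907196, 0.46200206875801086), 0.0745638757944107)
rim56 83 ((0.5268943309783936, 0.21236184239387512), (0.0999634861946106, 0.02057739906013012), 17.697290420532227) ((0.5282289385795593, 0.2084013968706131), 0.05027855932712555)
rim56 65 ((0.3203275203704834, 0.19871371984481812), (0.03904762119054794, 0.11965610831975937), 0.7708549499511719) ((0.30193227529525757, 0.1984662115573883), 0.059938669204711914)
rim56 85 ((0.4402257800102234, -0.0277769938
[... 1325 characters left out ...]
[154. 217.]
white 6 0.363 0.492 0.087 0.089 [146. 222.]
white 67 0.337 0.474 0.087 0.092 [151. 230.]
white 13 0.314 0.488 0.088 0.09 [147. 237.]
rim40 72 ((0.5014212131500244, -0.23919560015201569), (0.060048121958971024, 0.018373211845755577), 2.8951809406280518) ((0.5010594129562378, -0.237574502825737), 0.03041788749396801)
rim40 73 ((0.4859967529773712, -0.14825448393821716), (0.028820045292377472, 0.06055250018835068), 89.90826416015625) ((0.48692062497138977, -0.14923056960105896), 0.032379668205976486)
lid85 643 ((0.38419806957244873, 0.4745718538761139), (0.15648287534713745, 0.050647251307964325), 0.055718183517456055) ((0.38482576608657837, 0.4746539890766144), 0.08003964275121689)
```

View pics/crop.png

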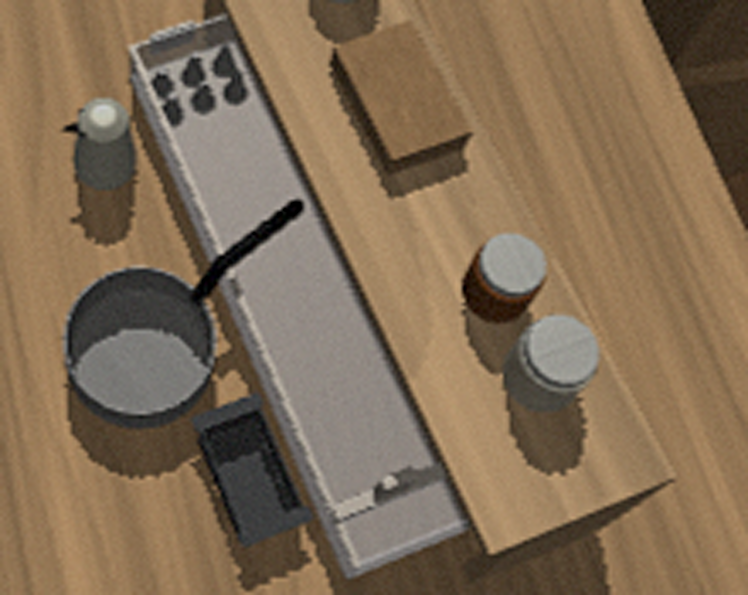

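The crop shows the grey pan at crop (140,345), its black handle running to (297,208) above the box. The divider bar and tab are at (390,485), with the tin below the pan and the bird well to the left. That confirms the grey pan is the right one. Next I'll check reachability, then swing the handle by gripping it and turning about the pan's axis.

```bash
cat >> h.py <<'E'
from scipy.spatial.transform import Rotation as Ro
yaw=np.deg2rad(8.5); B0=np.array([.570,-.032]); M=np.array([[np.cos(yaw),-np.sin(yaw)],[np.sin(yaw),np.cos(yaw)]])
def bay(x,y,z): return np.r_[B0+M@[x,y],z]
def tobay(p): return np.r_[M.T@(np.asarray(p[:2])-B0),p[2]]
PAN=np.array([.430,-.066])
def quat(az,lean,flip):   # tool leaned back away from heading az (world)
    h=np.array([np.cos(az),np.sin(az),0]); a=np.sin(lean)*h-np.cos(lean)*np.array([0,0,1])
    y=np.cross([0,0,1],h)*(-1 if flip else 1)
    return Ro.from_matrix(np.c_[np.cross(y,a),y,a]).as_quat(), a
def pose(g,az,lean,flip): # g: grasp point
    q,a=quat(az,lean,flip); return np.asarray(g)-.003*a, q
LEAN=np.deg2rad(35); AZ0=np.deg2rad(24.2); RG=.13
def hpose(az,dz,flip,lean=LEAN): 
    return pose(np.r_[PAN+RG*np.array([np.cos(az),np.sin(az)]),.091+dz],az,lean,flip)
E
python3 - <<'E'
from h import *
for flip in (0,1):
    print('flip',flip)
    for az in np.linspace(AZ0,np.deg2rad(-72),6):
        q=r.inverse_kinematics(*hpose(az,0,flip)); print(np.rad2deg(az).round(),None if q is None else np.round(q,2))
    for y in (-.206,0,.14):
        q=r.inverse_kinematics(*pose(bay(-.006,y,.095),yaw,LEAN,flip)); print('tab',y,None if q is None else np.round(q,2))
E
```

```text
flip 0
24.0 [-0.28  0.49  2.1   1.44  0.38  2.68]
5.0 [-0.27  0.49  2.11  1.75  0.2   2.66]
-14.0 None
-34.0 [-0.25  0.49  2.1   4.51  0.19  0.49]
-53.0 [-0.24  0.5   2.1  -1.45  0.37  0.45]
-72.0 [-0.24  0.5   2.09 -1.23  0.54  0.53]
tab -0.206 None
tab 0 [-0.23  0.49  2.1   1.65  0.22  2.74]
tab 0.14 [0.09 0.47 2.13 2.73 0.08 1.93]
flip 1
24.0 [-0.28  0.49  2.1   1.44  0.38 -0.46]
5.0 [-0.27  0.49  2.11  1.75  0.2  -0.48]
-14.0 None
-34.0 [-0.25  0.49  2.1   4.51  0.19 -2.65]
-53.0 [-0.24  0.5   2.1  -1.45  0.37 -2.69]
-72.0 [-0.24  0.5   2.09 -1.23  0.54 -2.61]
tab -0.206 [-0.6   0.6   1.86  1.11  0.45 -0.15]
tab 0 [-0.23  0.49  2.1   1.65  0.22 -0.4 ]
tab 0.14 [ 0.09  0.47  2.13  2.73  0.08 -1.21]
```

```bash
python3 - <<'E'
from h import *
import h
h.RG=.10
f=lambda q: None if q is None else np.round(q,2)
for L in (5,12):
    for az in np.linspace(24.2,-75,5):
        print('h',L,az,f(r.inverse_kinematics(*hpose(np.deg2rad(az),0,1,np.deg2rad(L)))))
for L in (30,40,45):
  for flip in (0,1):
    for y in (-.206,-.1,0,.07,.14):
        print('tab',L,flip,y,f(r.inverse_kinematics(*pose(bay(-.006,y,.095),yaw,np.deg2rad(L),flip))))
E
```

```text
h 5 24.2 [-0.16  0.5   1.9   0.08  0.67  0.93]
h 5 -0.6000000000000014 [-0.22  0.52  1.87  0.03  0.67  1.34]
h 5 -25.400000000000002 [-0.29  0.51  1.88 -0.02  0.67  1.74]
h 5 -50.2 [-0.35  0.49  1.91 -0.07  0.66  2.15]
h 5 -75.0 [-0.4   0.46  1.97 -0.11  0.66  2.56]
h 12 24.2 [-0.19  0.47  1.96  0.23  0.54  0.76]
h 12 -0.6000000000000014 [-0.23  0.48  1.95  0.1   0.51  1.27]
h 12 -25.400000000000002 [-0.28  0.48  1.95 -0.07  0.5   1.79]
h 12 -50.2 [-0.32  0.47  1.97 -0.22  0.53  2.31]
h 12 -75.0 [-0.35  0.45  2.01 -0.32  0.58  2.78]
tab 30 0 -0.206 None
tab 30 0 -0.1 None
tab 30 0 0 None
tab 30 0 0.07 [-0.07  0.47  2.08  0.94  0.13 -2.69]
tab 30 0 0.14 [ 0.1   0.46  2.09  0.37  0.07 -1.99]
tab 30 1 -0.206 [-0.58  0.6   1.82  0.84  0.46  0.13]
tab 30 1 -0.1 [-0.41  0.53  1.96  0.95  0.33  0.15]
tab 30 1 0 [-0.22  0.48  2.05  1.01  0.21  0.25]
tab 30 1 0.07 [-0.07  0.47  2.08  0.94  0.13  0.45]
tab 30 1 0.14 [0.1  0.46 2.09 0.37 0.07 1.16]
tab 40 0 -0.206 [-0.63  0.61  1.89  1.37  0.48  2.72]
tab 40 0 -0.1 [-0.46  0.54  2.04  1.69  0.38  2.53]
tab 40 0 0 [-0.25  0.5   2.14  2.11  0.3  
[... 175 characters left out ...]
0.46  0.54  2.04  1.69  0.38 -0.62]
tab 40 1 0 [-0.25  0.5   2.14  2.11  0.3  -0.87]
tab 40 1 0.07 [-0.08  0.48  2.17  2.5   0.25 -1.12]
tab 40 1 0.14 [ 0.09  0.48  2.18  2.97  0.22 -1.45]
tab 45 0 -0.206 [-0.65  0.62  1.93  1.6   0.53  2.48]
tab 45 0 -0.1 [-0.48  0.56  2.08  1.94  0.46  2.26]
tab 45 0 0 [-0.27  0.52  2.18  2.35  0.41  2.02]
tab 45 0 0.07 [-0.09  0.51  2.21  2.67  0.39  1.84]
tab 45 0 0.14 [0.09 0.5  2.22 3.02 0.37 1.64]
tab 45 1 -0.206 [-0.65  0.62  1.93  1.6   0.53 -0.66]
tab 45 1 -0.1 [-0.48  0.56  2.08  1.94  0.46 -0.88]
tab 45 1 0 [-0.27  0.52  2.18  2.35  0.41 -1.12]
tab 45 1 0.07 [-0.09  0.51  2.21  2.67  0.39 -1.31]
tab 45 1 0.14 [ 0.09  0.5   2.22  3.02  0.37 -1.5 ]
```

```bash
python3 - <<'E'
from h import *
import h
h.RG=.10; L=np.deg2rad(12)
r.move_to(*hpose(AZ0,.12,0,L)); r.set_gripper(.6,20)
print(r.current_t())
p,_=hpose(AZ0,0,0,L); r.move_linear(p,vel=.12)
print('down',r.current_contact_force().round(1)); r.set_gripper(0,20)
print('grip',r.current_opening(),r.current_contact_force().round(1))
if r.current_opening()>.08:
    for a in np.linspace(24.2,-72,11)[1:]:
        p,q=hpose(np.deg2rad(a),0,0,L); r.move_linear(p,q,vel=.08)
        print(round(a),r.current_contact_force().round(1))
    r.set_gripper(.6)
    p,_=hpose(np.deg2rad(-72),.12,0,L); r.move_linear(p,vel=.15)
print(r.current_t())
d=grab('scene'); cv2.imwrite('pics/s1.png',cv2.resize(d['pixels'][100:345,160:440,::-1],None,fx=2.4,fy=2.4,interpolation=cv2.INTER_CUBIC))
E
```

```text
2.7083
down [ 0.2 -0.1 -0.1]
grip 0.15467431284973346 [-0.3  0.   4.9]
15 [ 2.1 -1.3  4.6]
5 [ 2.9 -1.4  4.7]
-5 [ 2.2 -1.3  5.1]
-14 [ 1.2 -1.9  5.7]
-24 [ 2.  -2.4  5.9]
-34 [ 1.8 -2.8  6.1]
-43 [ 0.9 -3.3  6.3]
-53 [ 0.  -2.8  6.8]
-62 [ 0.5 -3.6  6.2]
-72 [-1.5 -3.1  7.1]
9.2583
```

View pics/s1.png

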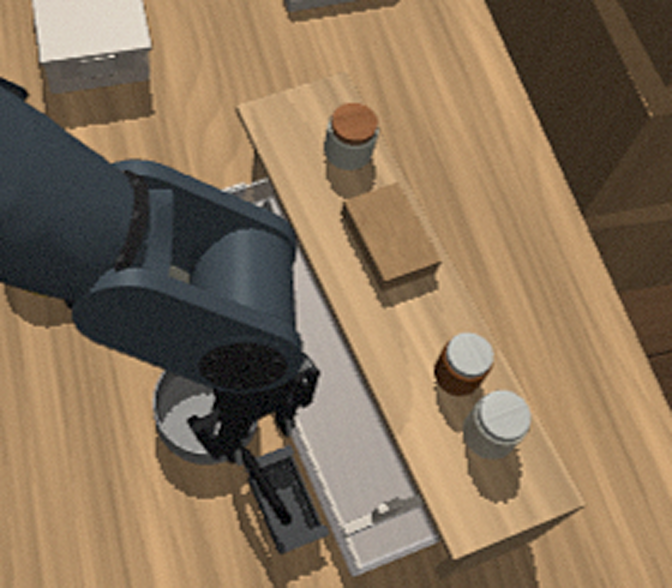

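The handle now lies over the tin at crop (265,490), clear of the box, and the pan is still in place at (200,415). The tab is free at (385,508), so I'll go for it.

```bash
python3 - <<'E'
from h import *
L=np.deg2rad(43); q,a=quat(yaw,L,1)
y0=-.205
P=lambda y:pose(bay(-.006,y,.096),yaw,L,1)[0]
r.move_to(P(y0)-.11*a,q); r.set_gripper(.6)
r.move_linear(P(y0),vel=.1); print('in',r.current_contact_force().round(1))
r.set_gripper(0,30); print('grip',r.current_opening(),r.current_contact_force().round(1),r.current_t())
if r.current_opening()<.06 : raise SystemExit('no tab')
ey=np.r_[M@[0,1],0]; F=lambda:-float(r.current_contact_force()@ey)
r.move_linear(P(-.1),vel=.08); print('F',F()); r.move_linear(P(.045),vel=.08); print('F',F(),r.current_t())
base=[];y=.045;log=[]
while y<.16:
    y+=.0015; r.move_linear(P(y),vel=.02); f=F(); log.append((round(y,4),round(f,1)))
    if len(base)<6: base.append(f)
    elif f-np.mean(base)>5.5: break
    if f>12: break
r.sleep(.15); f=F()-np.mean(base); yt=tobay(r.current_tool_pos())[1]
print(log[:6],log[-10:],f,yt,r.current_t())
np.save('st.npy',[y,f])
E
```

```text
in [-0.3  0.5  0.1]
grip 0.11223625117212521 [-3.9 -1.   4.1] 12.5417
F -1.2222092765807933
F -1.1868572128595787 15.9667
[(0.0465, -0.0), (0.048, 0.6), (0.0495, 0.8), (0.051, 0.5), (0.0525, -0.1), (0.054, 0.1)] [(0.078, 0.9), (0.0795, 0.7), (0.081, 0.2), (0.0825, 0.4), (0.084, -0.3), (0.0855, 0.0), (0.087, 1.6), (0.0885, 3.3), (0.09, 5.7), (0.0915, 6.5)] 6.33285111857708 0.09104286911176662 23.8667
```

Binding starts at about y = 0.0865, with about 6 N over the drag. I'll back off to about 12.5 mm short of that and let go.

```bash
python3 - <<'E'
from h import *
L=np.deg2rad(43); q,a=quat(yaw,L,1)
P=lambda y:pose(bay(-.006,y,.096),yaw,L,1)[0]
r.move_linear(P(.074),vel=.03); r.sleep(.2); print(r.current_contact_force().round(1))
r.set_gripper(.5); p=P(.074); r.move_linear(p-.12*a,vel=.12)
r.move_linear(p-.12*a+[-.03,0,.12],vel=.15)
r.set_joints([1.07,.351,1.652,0,1.139,-.085]); r.sleep(.5); print(r.current_t())
d=grab('scene'); W=world(d); px=d['pixels'].astype(int)
cv2.imwrite('pics/s2.png',cv2.resize(d['pixels'][100:345,160:440,::-1],None,fx=2.4,fy=2.4,interpolation=cv2.INTER_CUBIC))
X=np.dot(W[...,:2]-B0,M); z=W[...,2]
m=(d['depth']>0)&(px.min(-1)>90)&(abs(z-.1)<.012)&(abs(X[...,0]+.006)<.03)&(abs(X[...,1])<.25)
print('tab',m.sum(),X[m].mean(0).round(4))
m=(px.max(-1)<60)&(abs(z-.092)<.015)&(abs(X[...,1])<.25)&(X[...,0]<.05)&(X[...,0]>-.2)&(X[...,1]<0)
print('handle',m.sum(),X[m].max(0).round(3),X[m].min(0).round(3))
E
```

```text
[-4.1 -2.5  6.7]
30.55
tab 10 [-0.0087  0.073 ]
handle 197 [-0.11  -0.082] [-0.137 -0.184]
```

View pics/s2.png

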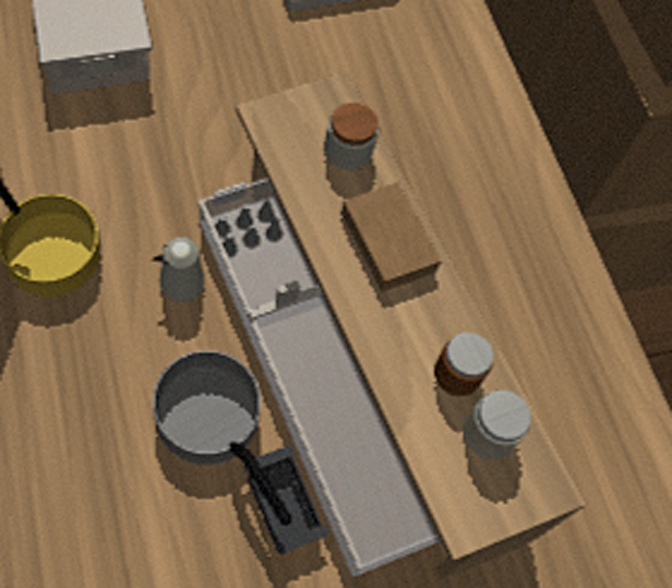

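The picture shows the tab at crop (288,292), measured at bay y of about 0.073. The handle is clear of the box at (265,490), the pan is upright at (207,405), and the bird and tin are undisturbed.

```bash
python3 -c "
from cell import r
print(r.hand_in())"
```

```text
the job is handed in; nothing more can be done
None
```

I handed the job in after about 31 s of robot time: the pan's handle is swung clear of the box with the pan upright, and the divider was felt to bind at about 6 N over the drag, backed off to about 13 mm short of that point, and let go; the hand-in returned no verdict.

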